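Empty the flip-top tin of milling balls into the bowl

ROBOT

A 7-joint arm with a two-finger parallel gripper is mounted at the origin on the work surface; the furniture and walls round the work are solid. World frame = base frame: x ahead of the robot, y to its left, z up, the work surface at z = 0. Lengths are in m, angles in rad, forces in N, time in s.
With the tool pointing down it reaches from about 0.425 to 0.925 m from the base axis. Payload 6.8 kg.
Tool frame: the origin (TCP) lies at the very end of the fingers, on their centre line; the grasp point (between the pads) lies 19 mm behind it; z points along the fingers, x is the direction in which the jaws open and shut, and the axes are right-handed (so a half turn about z gives the same grasp; the last joint's range is limited). The gripper opens to 85 mm and grips with 20 to 120 N. Pads are 22 mm wide; open, the fingers measure 114 mm over their backs; the gripper's body (76 mm by 85 mm) begins 54 mm behind the grasp point. The pads swing forward as they close: fully open they stand 13 mm farther back than shut.
Start: joints at [1.053, 0.477, 0.022, 1.555, -0.011, 1.109, -0.083], TCP at [0.269, -0.619, 0.231] pointing down, gripper open.
Joint ranges: [-2.96, 2.96], [-0.34, 2.1], [-1.41, 1.46], [0.24, 2.44], [-1.37, 4.51], [0.17, 1.92], [-2.96, 2.96]. Speed limits (rad/s): [2.39, 2.39, 3.14, 3.14, 3.14, 3.14, 3.14].

INTERFACE

Orientations are given as a rotation vector (axis times angle).
In Python, from bench import get_obs, imaging, hand_in gives the robot as it stands.
- The arm moves only by the tool send_rows, never from a script. Its argument "motion" is a list of rows, each an object with "dp": the shift along the world's x, y, z in m, a list of three; "rot": the turn, a rotation vector about the world's x, y, z in rad, a list of three; "grip": the finger opening in m, from 0 to 0.0854. In form: [{"dp": [dx, dy, dz], "rot": [ax, ay, az], "grip": grip}, ...]. A call has 1 to 20 rows; each row shifts and turns the pose as measured when the row begins; what a row does not reach is not made up. A row lasts 1/8 s, in which the tool goes at most 62.5 mm and 10.7 degrees, less where a joint would pass 70% of its speed; a pose out of reach is approached as far as the arm can. A call is refused whole if a number of a shift passes 0.0625 or a number of a turn 0.188, either way. A call with a gripper value outside its range is refused whole. The fingers move at their own pace and stop on an object; "grip_force" is the grip in N (left out, the last holds). Time passes only in rows, so rows that do not move let the fingers close. It gives the time, the measured TCP pose, the force and the opening at its end, in the units of the state.
- get_obs(): the state, without advancing time (a new reading comes with each control period).
- imaging.grab_frame(name): name is "side" or "top"; returns a dict with "img" (420x560x3 uint8, red, green, blue), "fx", "fy", "cx", "cy" (pixels), "R" (3x3) and "t" (3): a world point X has camera coordinates R X + t. Camera axes: x right, y down, z forward; pixel columns grow to the right and rows downward; lengths in m; the calibration is good to about 2 mm. A picture is of the moment at which its call begins. There is no depth.
- hand_in(): hands the job in, once; it reports no verdict.
The state is a dict: "clock": time; "joints": joint angles; "qvel": joint speeds; "tau": joint torques, N m; "tcp_pos": TCP position; "orientation": TCP orientation; "contact_force": force on the tool from outside, world axes, zero at the start; "moment": the same for the moment, N m; "grip_width": finger opening in m.
Only numpy, scipy, OpenCV 4.12 (cv2) and the standard library are available. Lean on these libraries where they do the work, as an engineer would, in place of code of your own. Each camera call takes 0.05 s, during which the arm holds its last target. There are 200 camera calls.

TASK

Lay the closed green flip-top tin down flat on the table with its hinge edge uppermost, so that the lid stays shut with the balls inside, and let go of it. Then take it again and turn it upside down above the peach bowl, so that its lid drops open and all five white balls fall into the bowl. Lay the empty tin back on the table beside the bowl, flat with its hinge edge uppermost, and let go; leave the bowl where it stands and the jar, cup and tile alone.

Things in the scene. Friction and masses are not known exactly. Their poses are not given: they have to be found in the camera images.
- tin: Green flip-top tin with a bare steel lid, 60 mm (own x, along the hinge) by 50 mm (own y) by 90 mm (own z, to the lid), walls 3 mm, 0.3 to 0.4 kg full. Origin: centre of its underside. It stands upright, yaw -0.65 to 0.2 rad. Hinge: top edge of the -y wall; lay it on the +y wall, so that own -y points up. Grip the two side walls that face own +x and -x; the 56 mm wide lid is clear there.
- tin_middle (a point): Centre of the tin: on its axis, 45 mm above its underside; axes as the tin's. 25 mm above the table when the tin lies flat.
- tin_mouth (a point): Centre of the tin's mouth, 86 mm above its underside, just below the closed lid; axes as the tin's. Seen from above, the lid bears a small green thumb tab at the edge opposite the hinge (towards own +y); a paper label is on each of the +y and -y walls.
- tin_lid (a joint): Lid angle: 0 shut, grows as it opens, stop at 2.0 rad. Free hinge, slight friction, no catch: its weight keeps it shut with the tin upright or lying hinge uppermost; with the tin upside down it hangs open at about 1.6 rad, 46 mm below the mouth on the hinge side; with the tin lying any other way it may fall open.
- bowl: Loose peach glazed bowl, 156 mm wide at the rim, 78 mm high, 0.39 kg. Origin: centre of its underside; own z up.
- blue_jar: Bystander: white jar with a blue cap, 48 mm wide, 68 mm high; origin: centre of its underside.
- pinch_cup: Bystander: pale green cup, 66 mm wide, 57 mm high; origin: centre of its underside.
- blue_tile: Bystander: flat tile with blue glaze, 66 x 36 x 7 mm; origin: centre of its underside.
- ball_1: Round white milling ball, 18 mm across, 12 g, inside the closed tin at the start; origin at its centre.
- ball_2: Round white milling ball, 18 mm across, 12 g, inside the closed tin at the start; origin at its centre.
- ball_3: Round white milling ball, 18 mm across, 12 g, inside the closed tin at the start; origin at its centre.
- ball_4: Round white milling ball, 18 mm across, 12 g, inside the closed tin at the start; origin at its centre.
- ball_5: Round white milling ball, 18 mm across, 12 g, inside the closed tin at the start; origin at its centre.

How it is judged:
On the way, in this order (a step that is already met when the one before it is completed fails the run):
1. the closed tin, with all balls inside, lies on the table with its hinge edge uppermost, let go (angle between tin's own y axis and vertical above 2.9 rad and height (world z) of tin_middle below 0.035 m and distance between each of ball_1, ball_2, ball_3, ball_4, ball_5 and tin_middle below 0.055 m and value of joint tin_lid below 0.25 rad and contact force between tin and the fingers below 0.1 N and linear speed of tin below 0.02 m/s), for 0.2 s.
2. the tin is upside down above the bowl, off the table, and its lid has dropped open (angle between tin's own z axis and vertical above 2.2 rad and value of joint tin_lid above 0.6 rad and height (world z) of tin_middle above 0.09 m and horizontal distance between tin_mouth and bowl below 0.085 m), for 0.1 s.
At the end, for the whole second after the job is handed in: All five balls rest in the upright bowl (within 70 mm of its axis, below its rim), the bowl within 40 mm of where it stood; the tin lies flat on the table clear of the bowl, its hinge edge uppermost within about 0.24 rad, let go and at rest (horizontal distance between each of ball_1, ball_2, ball_3, ball_4, ball_5 and bowl below 0.07 m and height (world z) of each of ball_1, ball_2, ball_3, ball_4, ball_5 below 0.07 m and angle between tin's own y axis and vertical above 2.9 rad and height (world z) of tin_middle below 0.035 m and horizontal distance between tin_middle and bowl above 0.1 m and linear speed of tin below 0.02 m/s and contact force between tin and the fingers below 0.1 N and distance of bowl from where it was at the start of the episode below 0.04 m and angle between bowl's own z axis and vertical below 0.12 rad and linear speed of each of ball_1, ball_2, ball_3, ball_4, ball_5 below 0.05 m/s); the robot touches nothing.
It fails at once if the jar is shifted by more than 30 mm (distance of blue_jar from where it was at the start of the episode above 0.03 m).
It fails at once if the cup is shifted by more than 30 mm (distance of pinch_cup from where it was at the start of the episode above 0.03 m).
It fails at once if the tile is shifted by more than 30 mm (distance of blue_tile from where it was at the start of the episode above 0.03 m).
It fails at once if the bowl is tipped (angle between bowl's own z axis and vertical above 0.5 rad).
It also fails if it takes over 72 s, if anything falls off the work surface, if the arm or the gripper's body presses on something with over 40 N, if the wrist force passes 120 N, or if a joint passes its speed limit or range.

## Working session

There is one attempt and no reset: what is moved stays moved. The work goes in short steps, Python scripts to look and compute and a tool call to move; the robot and the scene stay as the last step left them, time stands still between calls to the robot, and variables do not carry over. Pictures are saved under pics/ and viewed, about 8 in all and at most 12, crops included, and the job is handed in when it is done.

Besides the shell and the picture viewer there is one more tool, called as name(argument=value, ...), one argument or row to a line, values as JSON. send_rows: Moves the arm, as the interface text tells. Its arguments: {"type":"object","properties":{"motion":{"type":"array","items":{"type":"object","properties":{"dp":{"type":"array","items":{"type":"number"}},"rot":{"type":"array","items":{"type":"number"}},"grip":{"type":"number"}}}},"grip_force":{"type":"number"}},"required":["motion"]}

```bash
mkdir -p pics; cat > h.py <<'E'
import numpy as np, cv2
from bench import get_obs, imaging, hand_in
def grab(n,save=None):
    f=imaging.grab_frame(n)
    if save: cv2.imwrite('pics/'+save,f['img'][:,:,::-1])
    return f
def pix2plane(f,u,v,z):
    R=np.array(f['R']);t=np.array(f['t'])
    c=-R.T@t; d=R.T@np.array([(u-f['cx'])/f['fx'],(v-f['cy'])/f['fy'],1])
    return c+d*(z-c[2])/d[2]
def proj(f,X):
    p=np.array(f['R'])@np.array(X)+np.array(f['t'])
    return f['cx']+f['fx']*p[0]/p[2], f['cy']+f['fy']*p[1]/p[2]
E
python3 - <<'E'
from h import *
for n in('top','side'):
    f=grab(n,n+'0.png'); R=np.array(f['R']); print(n,-R.T@f['t'],R.round(3).tolist(),f['fx'])
print(get_obs())
E
```

```text
top [ 0.28650132 -0.02777133  0.98748101] [[0.145, -0.99, -0.0], [-0.969, -0.141, -0.203], [0.201, 0.029, -0.979]] 429.1691072916981
side [0.34608333 0.89525776 0.44598982] [[-0.99, -0.141, 0.019], [-0.07, 0.369, -0.927], [0.124, -0.918, -0.376]] 447.3618824851429
{'clock': 0.1, 'joints': array([ 1.05292533,  0.47771814,  0.02234082,  1.55636112, -0.0115341 ,
        1.10931939, -0.0831132 ]), 'qvel': array([ 0.00060573, -0.00214306, -0.00125306, -0.00245007, -0.00048215,
       -0.00058399,  0.00057969]), 'tau': array([ 4.57263552e-03, -5.97769582e+01,  1.61414132e+00, -2.81957406e+01,
        1.28562329e-02,  4.96326669e-03, -2.14706682e-05]), 'tcp_pos': array([ 0.26870058, -0.61861682,  0.23041883]), 'orientation': array([-2.62623046e+00,  1.72256112e+00,  2.27927389e-03]), 'contact_force': array([-0.33228148, -0.27868427, -0.18003781]), 'moment': array([-0.00645672, -0.01917082,  0.00215093]), 'grip_width': 0.0855950900982879}
```

View pics/top0.png

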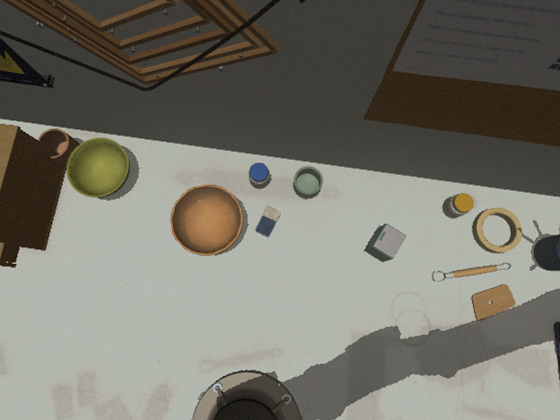

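View pics/side0.png

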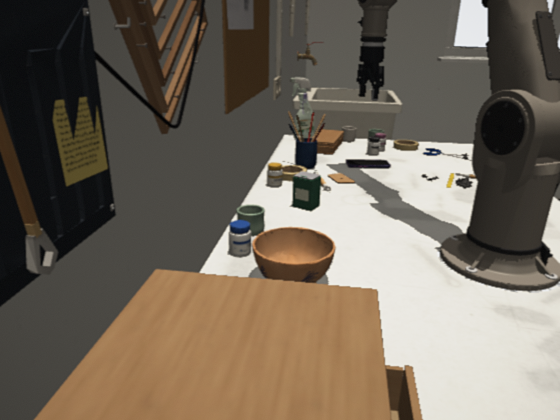

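The top view shows the tin at about (388,241), the bowl at (207,219), the jar at (259,174), the cup at (308,182) and the tile at (268,221). The side view shows the tin at (306,190). Next I'll zoom in on the tin.

```bash
python3 - <<'E'
from h import *
a=cv2.imread('pics/top0.png')[215:270,355:415]; b=cv2.imread('pics/side0.png')[160:215,280:335]
a=cv2.resize(a,None,fx=6.6,fy=6.6,interpolation=cv2.INTER_CUBIC);b=cv2.resize(b,None,fx=6.6,fy=6.6,interpolation=cv2.INTER_CUBIC)
h=min(a.shape[0],b.shape[0]); cv2.imwrite('pics/z0.png',np.clip(np.hstack([a[:h],b[:h]])*1.3,0,255).astype(np.uint8))
E
```

```text
(no output)
```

View pics/z0.png

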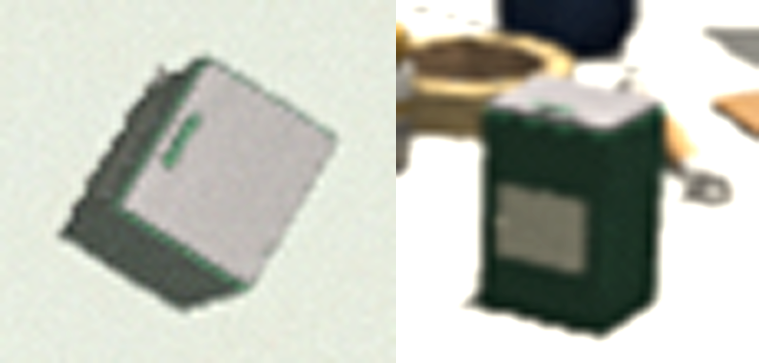

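```bash
python3 - <<'E'
from h import *
from scipy.optimize import least_squares
f=grab('top'); s=grab('side')
Z=lambda p,o:((p[0]+.5)/6.6-.5+o[0],(p[1]+.5)/6.6-.5+o[1])
for p in [(208,57),(335,138),(250,288),(120,208)]:
    print(pix2plane(f,*Z(p,(355,215)),.09).round(4))
for p in [(62,235),(183,310)]: print('bot',pix2plane(f,*Z(p,(355,215)),0).round(4))
T=[((208,57),(1,1,.09)),((335,138),(1,-1,.09)),((250,288),(-1,-1,.09)),((120,208),(-1,1,.09)),((62,235),(-1,1,0)),((183,310),(-1,-1,0))]
obsT=[(Z(p,(355,215)),c) for p,c in T]
# side: x=-396 ; corners
S=[((488-396,113),(1,1,.09)),((612-396,128),(-1,1,.09)),((662-396,108),(-1,-1,.09)),((600-396,335),(-1,1,0)),((655-396,305),(-1,-1,0)),((483-396,303),(1,1,0))]
obsS=[(Z(p,(280,160)),c) for p,c in S]
def W(q,c):
    x,y=c[0]*.03,c[1]*.025; C,Sn=np.cos(q[2]),np.sin(q[2])
    return [q[0]+C*x-Sn*y,q[1]+Sn*x+C*y,c[2]]
def res(q,o): return np.concatenate([np.subtract(proj(ff,W(q,c)),p) for ff,oo in o for p,c in oo])
for o in ([(f,obsT)],[(s,obsS)],[(f,obsT),(s,obsS)]):
    r=least_squares(res,[.5,-.2,-.3],args=(o,)); print(r.x.round(4),np.abs(r.fun).max().round(2))
# bowl
hsv=cv2.cvtColor(f['img'],cv2.COLOR_RGB2HSV); m=cv2.inRange(hsv,(5,90,60),(22,255,255)); m[:, :160]=0;m[:,255:]=0;m[:170]=0;m[270:]=0
c=max(cv2.findContours(m,0,1)[0],key=cv2.contourArea); h=cv2.convexHull(c)[:,0]
P=np.array([pix2plane(f,u,v,.078)[:2] for u,v in h])
r=least_squares(lambda q:np.hypot(*(P-q[:2]).T)-q[2],[.5,.1,.08]);print('bowl',r.x,np.abs(r.fun).max())
for n,(u,v),z in [('jar',(259,170),.068),('cup',(308,180),.05),('tile',(268,221),.007)]: print(n,pix2plane(f,u,v,z).round(3))
E
```

```text
[ 0.4651 -0.2325  0.09  ]
[ 0.4449 -0.275   0.09  ]
[ 0.3934 -0.2525  0.09  ]
[ 0.4127 -0.2094  0.09  ]
bot [ 0.413  -0.2086  0.    ]
bot [ 0.3932 -0.2528  0.    ]
[ 0.4295 -0.2425 -0.4212] 1.3
[ 0.4286 -0.2389 -0.411 ] 1.69
[ 0.4292 -0.2423 -0.4179] 2.11
bowl [0.42096638 0.14824752 0.07696601] 0.0008847635996954012
jar [0.548 0.054 0.068]
cup [ 0.546 -0.058  0.05 ]
tile [0.447 0.02  0.007]
```

```bash
cat >> h.py <<'E'
from scipy.spatial.transform import Rotation as Ro
import json,os
def log():
    o=get_obs(); open('log.jsonl','a').write(json.dumps([list(map(float,o[k])) for k in('joints','tcp_pos','orientation')])+'\n'); return o
def tool(xdir,zdir):
    x=np.array(xdir,float);z=np.array(zdir,float);z/=np.linalg.norm(z);x-=z*(x@z);x/=np.linalg.norm(x)
    return Ro.from_matrix(np.c_[x,np.cross(z,x),z])
def plan(p,Rt,n=None):
    o=log(); d=np.array(p)-o['tcp_pos']; r=(Rt*Ro.from_rotvec(o['orientation']).inv()).as_rotvec()
    n=n or int(np.ceil(max(np.linalg.norm(d)/.04,np.linalg.norm(r)/.13,1)))
    print('t',round(o['clock'],2),'q',np.round(o['joints'],2),'F',np.round(o['contact_force'],1),'w',round(o['grip_width'],4))
    print('tcp',np.round(o['tcp_pos'],4),'n',n,'dp',(d/n).round(4).tolist(),'rot',(r/n).round(4).tolist())
yaw=-.42
X=np.array([np.cos(yaw),np.sin(yaw),0]);Y=np.array([-np.sin(yaw),np.cos(yaw),0]);Zv=np.array([0,0,1.])
G=np.array([.429,-.242,.050])
E
python3 - <<'E'
from h import *
a=.96; d=Y*np.sin(a)-Zv*np.cos(a)
plan(G-.111*d,tool(X,d)); plan(G-.111*d,tool(-X,d))
E
```

```text
t 0.2 q [ 1.05  0.48  0.02  1.56 -0.01  1.11 -0.08] F [-0.4 -0.6 -0.3] w 0.0855
tcp [ 0.2688 -0.6188  0.2307] n 10 dp [0.0123, 0.0294, -0.0117] rot [0.0689, -0.0698, 0.0682]
t 0.2 q [ 1.05  0.48  0.02  1.56 -0.01  1.11 -0.08] F [-0.4 -0.6 -0.3] w 0.0855
tcp [ 0.2688 -0.6188  0.2307] n 20 dp [0.0062, 0.0147, -0.0059] rot [0.043, 0.0427, -0.1086]
```

send_rows(
  motion=[
    {"dp": [0.0123,0.0294,-0.0117],"rot": [0.069,-0.07,0.068],"grip": 0.085},
    {"dp": [0.0123,0.0294,-0.0117],"rot": [0.069,-0.07,0.068],"grip": 0.085},
    {"dp": [0.0123,0.0294,-0.0117],"rot": [0.069,-0.07,0.068],"grip": 0.085},
    {"dp": [0.0123,0.0294,-0.0117],"rot": [0.069,-0.07,0.068],"grip": 0.085},
    {"dp": [0.0123,0.0294,-0.0117],"rot": [0.069,-0.07,0.068],"grip": 0.085},
  ],
)

```text
clock: 0.82
tcp_pos: [0.3323, -0.4688, 0.1721]
orientation: [-2.437, 1.035, -0.147]
contact_force: [0.3, 0.1, -0.5]
grip_width: 0.085
```

```bash
python3 - <<'E'
from h import *
a=.96; d=Y*np.sin(a)-Zv*np.cos(a)
plan(G-.111*d,tool(X,d))
E
```

```text
t 0.82 q [ 1.26  0.54 -0.24  1.71 -0.37  1.15  0.43] F [ 0.3  0.1 -0.5] w 0.085
tcp [ 0.3323 -0.4688  0.1721] n 5 dp [0.0119, 0.0287, -0.0117] rot [0.0673, -0.0671, 0.0668]
```

Tracking is accurate. I'll continue to the pre-grasp pose.

send_rows(
  motion=[
    {"dp": [0.0119,0.0287,-0.0117],"rot": [0.067,-0.067,0.067],"grip": 0.085},
    {"dp": [0.0119,0.0287,-0.0117],"rot": [0.067,-0.067,0.067],"grip": 0.085},
    {"dp": [0.0119,0.0287,-0.0117],"rot": [0.067,-0.067,0.067],"grip": 0.085},
    {"dp": [0.0119,0.0287,-0.0117],"rot": [0.067,-0.067,0.067],"grip": 0.085},
    {"dp": [0.0119,0.0287,-0.0117],"rot": [0.067,-0.067,0.067],"grip": 0.085},
  ],
)

```text
clock: 1.45
tcp_pos: [0.3919, -0.3228, 0.1119]
orientation: [-2.136, 0.444, -0.244]
contact_force: [1.0, 0.4, -0.4]
grip_width: 0.0849
```

```bash
python3 - <<'E'
from h import *
a=.96; d=Y*np.sin(a)-Zv*np.cos(a)
plan(G+.019*d,tool(X,d))
f=grab('top','t1.png')
s=grab('side')
cv2.imwrite('pics/p1.png',np.hstack([cv2.resize(x['img'][a:b,c:e,::-1],(400,400)) for x,a,b,c,e in[(f,180,330,330,480),(s,130,230,250,350)]]))
E
```

```text
t 1.45 q [ 1.34  0.79 -0.45  1.78 -0.53  1.23  0.85] F [ 1.   0.4 -0.4] w 0.0849
tcp [ 0.3919 -0.3228  0.1119] n 4 dp [0.0109, 0.0238, -0.0182] rot [-0.0016, 0.0027, -0.0016]
```

View pics/p1.png

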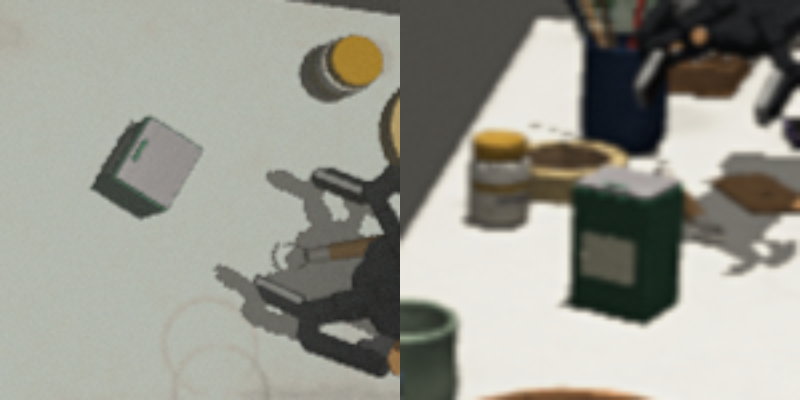

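The crop of the top view shows the fingers straddling the line to the tin (fingertips about (335,180) and (275,290), tin (150,170)), with nothing in between. I'll go in and close.

send_rows(
  motion=[
    {"dp": [0.011,0.024,-0.018],"rot": [0,0,0],"grip": 0.085},
    {"dp": [0.011,0.024,-0.018],"rot": [0,0,0],"grip": 0.085},
    {"dp": [0.011,0.024,-0.018],"rot": [-0.006,0.01,-0.006],"grip": 0.085},
    {"dp": [0.01,0.023,-0.018],"rot": [0,0,0],"grip": 0.085},
    {"dp": [0,0,0],"rot": [0,0,0],"grip": 0.085},
  ],
)

```text
clock: 2.17
tcp_pos: [0.4357, -0.2302, 0.0372]
orientation: [-2.15, 0.47, -0.237]
contact_force: [0.1, 0.0, 0.3]
grip_width: 0.0851
```

send_rows(
  grip_force=45,
  motion=[
    {"dp": [0,0,0],"rot": [0,0,0],"grip": 0.05},
    {"dp": [0,0,0],"rot": [0,0,0],"grip": 0.05},
    {"dp": [0,0,0],"rot": [0,0,0],"grip": 0.05},
    {"dp": [0,0,0],"rot": [0,0,0],"grip": 0.05},
    {"dp": [0,0,0],"rot": [0,0,0],"grip": 0.05},
  ],
)

```text
clock: 2.8
tcp_pos: [0.4352, -0.2356, 0.038]
orientation: [-2.156, 0.476, -0.241]
contact_force: [1.2, 0.5, -1.2]
grip_width: 0.0595
```

```bash
python3 - <<'E'
from h import *
a=.96; d=Y*np.sin(a)-Zv*np.cos(a)
plan(G+.019*d,tool(X,d))
# kinematic fit: SRS-like guess, joint sign/offsets
L=[json.loads(l) for l in open('log.jsonl')]
Q=np.array([l[0] for l in L]);P=np.array([l[1] for l in L]);O=[Ro.from_rotvec(l[2]) for l in L]
from scipy.optimize import least_squares
import itertools
def fk(q,x,sg):
    p=np.array([0,0,x[1]]);R=Ro.from_euler('z',x[0]+sg[0]*q[0])
    p=p+R.apply([x[2],0,0]); R=R*Ro.from_euler('y',q[1]); p=p+R.apply([x[3],0,x[4]])
    R=R*Ro.from_euler('z',sg[1]*q[2]); p=p+R.apply([x[5],0,0]);R=R*Ro.from_euler('y',q[3]);p=p+R.apply([x[6],0,x[7]])
    R=R*Ro.from_euler('z',sg[2]*q[4]);R=R*Ro.from_euler('y',q[5]);p=p+R.apply([x[8],0,x[9]])
    R=R*Ro.from_euler('z',sg[3]*q[6]+x[10]); return p,R
def res(x,sg):
    r=[]
    for q,p,o in zip(Q,P,O):
        pp,R=fk(q,x,sg); r+=[*(pp-p),*(.3*(R*o.inv()).as_rotvec())]
    return np.array(r)
for sg in itertools.product((1,-1),repeat=4):
    b=min((least_squares(res,[x0,.35,0,0,.42,0,0,.45,0,.3,xt],args=(sg,)) for x0 in(-2.2,-.1) for xt in(0,3.14)),key=lambda s:s.cost)
    print(sg,b.cost,b.x.round(3))
E
```

```text
t 2.8 q [ 1.25  0.86 -0.5   1.91 -0.6   0.95  0.87] F [ 1.2  0.5 -1.2] w 0.0595
tcp [ 0.4352 -0.2356  0.038 ] n 1 dp [0.0002, 0.0078, 0.0011] rot [0.0136, -0.0076, 0.0139]
(1, 1, 1, 1) 0.15164697123089263 [ 1.049  0.269 -0.551 -0.242 -1.103  0.458 -0.787 -0.158  0.034 -0.265
  5.999]
(1, 1, 1, -1) 0.13814684207644373 [ 1.091  0.328 -0.529 -0.246 -1.187  0.51  -0.75  -0.172  0.029 -0.33
  0.516]
(1, 1, -1, 1) 0.27498259988610096 [-2.298  0.239  0.115  0.542  0.943 -0.573  0.562  0.785  0.297  0.016
  2.013]
(1, 1, -1, -1) 0.041370907528769506 [-2.264  0.23   0.119  0.589  0.879 -0.576  0.563  0.746  0.277 -0.054
  2.83 ]
(1, -1, 1, 1) 0.08842770628855764 [ 1.037e+00 -9.700e-02 -7.940e-01  9.250e-01 -3.850e-01 -5.330e-01
 -1.540e-01  2.000e-03  1.340e-01 -7.080e-01  6.274e+00]
(1, -1, 1, -1) 0.18032849491045524 [ 1.054 -0.084 -0.788  0.958 -0.441 -0.541 -0.159 -0.008  0.127 -0.747
  0.777]
(1, -1, -1, 1) 0.11849722762792458 [-2.338  0.463  0.233  0.4   -0.132 -0.363 -0.415  0.612  0.28   0.201
  2.344]
(1, -1, -1, -1) 0.020864144216490268 [-2.277  0.496  0.269  0.373 -0.215 -0.294 -0.3
[... 258 characters left out ...]
35]
(-1, 1, -1, 1) 0.35552301975400036 [-0.156  0.728  0.19   0.636  0.675 -0.835  0.317  0.658  0.092  0.616
  1.821]
(-1, 1, -1, -1) 0.05684048224079317 [-0.113  0.736  0.223  0.73   0.497 -0.864  0.273  0.598  0.071  0.501
  2.646]
(-1, -1, 1, 1) 0.14985442919200792 [-3.109 -0.103 -0.421  0.803 -0.658 -1.054 -0.574 -0.014 -0.026 -0.285
 -0.226]
(-1, -1, 1, -1) 0.11548987564240386 [-0.137  0.366 -0.086 -0.36   0.678  0.56   0.354  0.497  0.026  0.107
  3.295]
(-1, -1, -1, 1) 0.15259790483553168 [-0.149  0.263 -0.093  0.166  0.746 -0.237  0.027  0.572  0.011  0.449
  2.227]
(-1, -1, -1, -1) 0.0006199482555128377 [-0.081  0.31  -0.028  0.084  0.574 -0.087  0.041  0.496 -0.014  0.331
  3.076]
```

```bash
cat >> h.py <<'E'
def grasp_save(M,Rt_tin,fn):
    o=get_obs();R=Ro.from_rotvec(o['orientation']); json.dump([list(R.inv().apply(np.array(M)-o['tcp_pos'])),list((R.inv()*Rt_tin).as_rotvec())],open(fn,'w'))
def tcp_for(M,Rtin,fn):
    m,r=json.load(open(fn)); R=Rtin*Ro.from_rotvec(r).inv(); return np.array(M)-R.apply(m),R
E
python3 - <<'E'
from h import *
o=get_obs(); x=Ro.from_rotvec(o['orientation']).as_matrix()[:,0]; print(x, np.arctan2(x[1],x[0]))
yaw=np.arctan2(x[1],x[0]); Rt=Ro.from_euler('z',yaw)
grasp_save([.429,-.242,.045],Rt,'g1.json'); print(json.load(open('g1.json')), yaw)
for th in (0,1.5):
    p,R=tcp_for([.429,-.242,.080],Ro.from_euler('z',yaw)*Ro.from_euler('x',-th),'g1.json'); plan(p,R)
    print(p,(R.as_matrix()[:,2]).round(2))
E
```

```text
[ 0.90733292 -0.42041106 -0.00123129] -0.43389866194619203
[[-0.0029440694475929125, -0.0007378816238810394, -0.010877485140217101], [2.1971233403723356, -0.0006909036994517083, -0.0013526439853238507]] -0.43389866194619203
t 2.8 q [ 1.25  0.86 -0.5   1.91 -0.6   0.95  0.87] F [ 1.2  0.5 -1.2] w 0.0595
tcp [ 0.4352 -0.2356  0.038 ] n 1 dp [0.0, 0.0, 0.035] rot [-0.0, 0.0, -0.0]
[ 0.43518662 -0.23563042  0.07302247] [ 0.34  0.74 -0.59]
t 2.8 q [ 1.25  0.86 -0.5   1.91 -0.6   0.95  0.87] F [ 1.2  0.5 -1.2] w 0.0595
tcp [ 0.4352 -0.2356  0.038 ] n 12 dp [-0.0005, -0.0011, 0.0028] rot [-0.1134, 0.0526, 0.0]
[ 0.42898659 -0.24901133  0.07114716] [-0.22 -0.48 -0.85]
```

send_rows(
  motion=[
    {"dp": [0,0,0.005],"rot": [0,0,0],"grip": 0.05},
    {"dp": [0,0,0.01],"rot": [0,0,0],"grip": 0.05},
    {"dp": [0,0,0.01],"rot": [0,0,0],"grip": 0.05},
    {"dp": [0,0,0.01],"rot": [0,0,0],"grip": 0.05},
  ],
)

```text
clock: 3.3
tcp_pos: [0.4349, -0.2366, 0.0742]
orientation: [-2.157, 0.478, -0.242]
contact_force: [0.8, -0.1, -3.3]
grip_width: 0.0593
```

```bash
python3 - <<'E'
from h import *
m,r=json.load(open('g1.json')); o=get_obs(); R=Ro.from_rotvec(o['orientation'])*Ro.from_rotvec(r); x=R.as_matrix()[:,0]; yaw=np.arctan2(x[1],x[0])
p,R=tcp_for([.429,-.242,.080],Ro.from_euler('z',yaw)*Ro.from_euler('x',-1.5),'g1.json')
# step list along rotation
prev=None
for k in range(0,16):
    p,R=tcp_for([.429,-.242,.080],Ro.from_euler('z',yaw)*Ro.from_euler('x',-.1*k),'g1.json')
    if prev is None: plan(p,R,1)
    else: print((p-prev[0]).round(4).tolist(),(R*prev[1].inv()).as_rotvec().round(4).tolist())
    prev=(p,R)
E
```

```text
t 3.3 q [ 1.25  0.79 -0.51  1.92 -0.61  1.    0.84] F [ 0.8 -0.1 -3.3] w 0.0593
tcp [ 0.4349 -0.2366  0.0742] n 1 dp [0.0003, 0.001, -0.0012] rot [0.0018, -0.001, -0.0]
[-0.0003, -0.0007, -0.0008] [-0.0907, 0.0422, 0.0]
[-0.0003, -0.0007, -0.0007] [-0.0907, 0.0422, 0.0]
[-0.0004, -0.0008, -0.0006] [-0.0907, 0.0422, -0.0]
[-0.0004, -0.0009, -0.0005] [-0.0907, 0.0422, -0.0]
[-0.0004, -0.0009, -0.0005] [-0.0907, 0.0422, -0.0]
[-0.0004, -0.0009, -0.0003] [-0.0907, 0.0422, -0.0]
[-0.0004, -0.001, -0.0002] [-0.0907, 0.0422, 0.0]
[-0.0005, -0.001, -0.0001] [-0.0907, 0.0422, 0.0]
[-0.0005, -0.001, -0.0] [-0.0907, 0.0422, -0.0]
[-0.0005, -0.001, 0.0001] [-0.0907, 0.0422, 0.0]
[-0.0005, -0.001, 0.0002] [-0.0907, 0.0422, 0.0]
[-0.0004, -0.001, 0.0003] [-0.0907, 0.0422, -0.0]
[-0.0004, -0.0009, 0.0004] [-0.0907, 0.0422, -0.0]
[-0.0004, -0.0009, 0.0005] [-0.0907, 0.0422, 0.0]
[-0.0004, -0.0008, 0.0006] [-0.0907, 0.0422, -0.0]
```

send_rows(
  motion=[
    {"dp": [-0.0003,-0.0007,-0.0008],"rot": [-0.0907,0.0422,0],"grip": 0.05},
    {"dp": [-0.0003,-0.0007,-0.0007],"rot": [-0.0907,0.0422,0],"grip": 0.05},
    {"dp": [-0.0004,-0.0008,-0.0006],"rot": [-0.0907,0.0422,0],"grip": 0.05},
    {"dp": [-0.0004,-0.0009,-0.0005],"rot": [-0.0907,0.0422,0],"grip": 0.05},
    {"dp": [-0.0004,-0.0009,-0.0005],"rot": [-0.0907,0.0422,0],"grip": 0.05},
    {"dp": [-0.0004,-0.0009,-0.0003],"rot": [-0.0907,0.0422,0],"grip": 0.05},
    {"dp": [-0.0004,-0.001,-0.0002],"rot": [-0.0907,0.0422,0],"grip": 0.05},
    {"dp": [-0.0005,-0.001,-0.0001],"rot": [-0.0907,0.0422,0],"grip": 0.05},
  ],
)

```text
clock: 4.3
tcp_pos: [0.4308, -0.2427, 0.0763]
orientation: [-2.95, 0.659, -0.045]
contact_force: [0.0, -0.0, -2.9]
grip_width: 0.0594
```

```bash
cat > st.py <<'E'
from h import *
import sys
fn=sys.argv[1]; o=log(); m,r=json.load(open(fn)); R=Ro.from_rotvec(o['orientation']); T=(R*Ro.from_rotvec(r)).as_matrix()
print('t',round(o['clock'],2),'q',o['joints'].round(2),'F',o['contact_force'].round(1),'w',round(o['grip_width'],4))
print('tcp',o['tcp_pos'].round(4),'toolz',R.as_matrix()[:,2].round(3),'toolx',R.as_matrix()[:,0].round(3)); print('M',(o['tcp_pos']+R.apply(m)).round(4),'tin x,y,z',T[:,0].round(3),T[:,1].round(3),T[:,2].round(3))
print('ang y',np.arccos(T[2,1]).round(3),'ang z',np.arccos(T[2,2]).round(3))
E
python3 st.py g1.json
```

```text
t 4.3 q [ 0.6   0.42 -0.15  2.09 -0.1   0.64  0.1 ] F [ 0.  -0.  -2.9] w 0.0594
tcp [ 0.4308 -0.2427  0.0763] toolz [ 0.055  0.109 -0.993] toolx [ 0.905 -0.425  0.003]
M [ 0.4279 -0.242   0.0872] tin x,y,z [ 0.905 -0.425  0.004] [ 0.292  0.615 -0.732] [0.309 0.664 0.681]
ang y 2.393 ang z 0.822
```

send_rows(
  motion=[
    {"dp": [-0.0004,-0.001,-0.0005],"rot": [-0.0762,0.0354,0],"grip": 0.05},
    {"dp": [-0.0004,-0.001,-0.0005],"rot": [-0.0762,0.0354,0],"grip": 0.05},
    {"dp": [-0.0004,-0.0009,-0.0005],"rot": [-0.0762,0.0354,0],"grip": 0.05},
    {"dp": [-0.0004,-0.0009,-0.0005],"rot": [-0.0762,0.0354,0],"grip": 0.05},
    {"dp": [-0.0004,-0.0009,-0.0005],"rot": [-0.0762,0.0354,0],"grip": 0.05},
    {"dp": [-0.0004,-0.0009,0],"rot": [-0.0762,0.0354,0],"grip": 0.05},
    {"dp": [-0.0004,-0.0009,0],"rot": [-0.0762,0.0354,0],"grip": 0.05},
    {"dp": [-0.0005,-0.001,0],"rot": [-0.06,0.028,0],"grip": 0.05},
    {"dp": [0,0,0],"rot": [-0.03,0.014,0],"grip": 0.05},
  ],
)

```text
clock: 5.42
tcp_pos: [0.4273, -0.2396, 0.0785]
orientation: [2.51, -0.557, -0.159]
contact_force: [1.5, 0.2, -3.8]
grip_width: 0.0591
```

```bash
python3 st.py g1.json;  python3 - <<'E'
from h import *
f=grab('top'); s=grab('side')
cv2.imwrite('pics/p2.png',np.hstack([cv2.resize(x['img'][a:b,c:e,::-1],(400,400)) for x,a,b,c,e in[(f,180,300,330,450),(s,130,230,250,350)]]))
E
```

```text
t 5.42 q [-0.16  0.52  0.24  2.11  0.58  0.83 -0.84] F [ 1.5  0.2 -3.8] w 0.0591
tcp [ 0.4273 -0.2396  0.0785] toolz [-0.227 -0.498 -0.837] toolx [ 0.907 -0.422  0.005]
M [ 0.4274 -0.2324  0.0872] tin x,y,z [ 0.907 -0.421  0.005] [ 0.024  0.041 -0.999] [0.42  0.906 0.048]
ang y 3.094 ang z 1.523
```

View pics/p2.png

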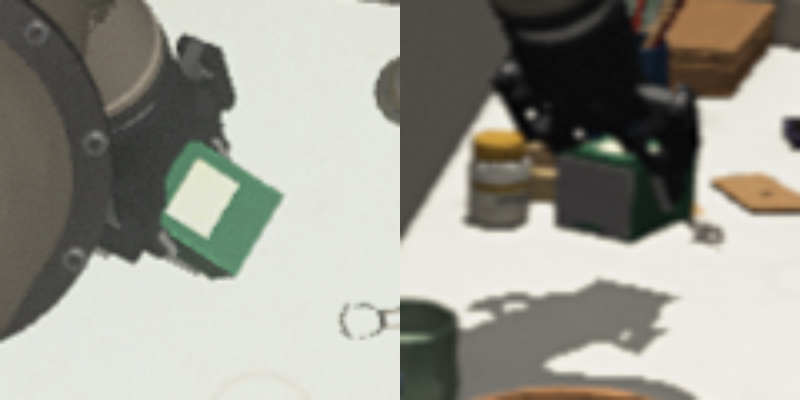

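The tin is level with its label side (-y) up and the grey lid shut, facing the side camera. Lowering now.

send_rows(
  motion=[
    {"dp": [0,0,-0.01],"rot": [0,0,0],"grip": 0.05},
    {"dp": [0,0,-0.01],"rot": [0,0,0],"grip": 0.05},
    {"dp": [0,0,-0.01],"rot": [0,0,0],"grip": 0.05},
    {"dp": [0,0,-0.01],"rot": [0,0,0],"grip": 0.05},
    {"dp": [0,0,-0.008],"rot": [0,0,0],"grip": 0.05},
    {"dp": [0,0,-0.006],"rot": [0,0,0],"grip": 0.05},
    {"dp": [0,0,-0.003],"rot": [-0.018,0.008,0],"grip": 0.05},
    {"dp": [0,0,0],"rot": [-0.009,0.004,0],"grip": 0.05},
  ],
)

```text
clock: 6.52
tcp_pos: [0.4264, -0.2412, 0.0174]
orientation: [2.482, -0.556, -0.166]
contact_force: [-0.1, -0.4, -3.9]
grip_width: 0.0595
```

```bash
python3 st.py g1.json
```

```text
t 6.53 q [-0.19  0.66  0.26  2.12  0.62  0.73 -0.95] F [-0.1 -0.4 -3.9] w 0.0595
tcp [ 0.4264 -0.2412  0.0174] toolz [-0.238 -0.518 -0.821] toolx [ 0.905 -0.425  0.006]
M [ 0.4266 -0.2338  0.0259] tin x,y,z [ 0.906 -0.424  0.006] [ 0.013  0.015 -1.   ] [0.424 0.905 0.02 ]
ang y 3.121 ang z 1.551
```

send_rows(
  motion=[
    {"dp": [0,0,-0.001],"rot": [0,0,0],"grip": 0.05},
    {"dp": [0,0,-0.001],"rot": [0,0,0],"grip": 0.05},
    {"dp": [0,0,0],"rot": [0,0,0],"grip": 0.05},
  ],
)

```text
clock: 6.9
tcp_pos: [0.4267, -0.2409, 0.0163]
orientation: [2.48, -0.556, -0.166]
contact_force: [-0.5, -0.1, -2.3]
grip_width: 0.0594
```

```bash
python3 st.py g1.json
```

```text
t 6.9 q [-0.19  0.66  0.26  2.12  0.62  0.73 -0.95] F [-0.5 -0.1 -2.3] w 0.0594
tcp [ 0.4267 -0.2409  0.0163] toolz [-0.238 -0.519 -0.821] toolx [ 0.905 -0.425  0.006]
M [ 0.4269 -0.2334  0.0248] tin x,y,z [ 0.906 -0.424  0.006] [ 0.013  0.014 -1.   ] [0.424 0.906 0.018]
ang y 3.123 ang z 1.553
```

send_rows(
  motion=[
    {"dp": [0,0,0],"rot": [0,0,0],"grip": 0.07},
    {"dp": [0,0,0],"rot": [0,0,0],"grip": 0.085},
    {"dp": [0,0,0],"rot": [0,0,0],"grip": 0.085},
    {"dp": [0,0,0],"rot": [0,0,0],"grip": 0.085},
    {"dp": [0.003,0.006,0.01],"rot": [0,0,0],"grip": 0.085},
    {"dp": [0.006,0.013,0.02],"rot": [0,0,0],"grip": 0.085},
    {"dp": [0.006,0.013,0.02],"rot": [0,0,0],"grip": 0.085},
    {"dp": [0.006,0.013,0.02],"rot": [0,0,0],"grip": 0.085},
    {"dp": [0.003,0.006,0.02],"rot": [0,0,0],"grip": 0.085},
  ],
)

```text
clock: 8.02
tcp_pos: [0.4513, -0.1879, 0.1112]
orientation: [2.48, -0.556, -0.167]
contact_force: [0.4, 0.2, -0.4]
grip_width: 0.0849
```

```bash
python3 st.py g1.json;  python3 - <<'E'
from h import *
f=grab('top','t3.png'); s=grab('side')
cv2.imwrite('pics/p3.png',np.hstack([cv2.resize(x['img'][a:b,c:e,::-1],(400,400)) for x,a,b,c,e in[(f,180,300,330,450),(s,130,230,250,350)]]))
yaw=-.438; R=Ro.from_euler('z',yaw)*Ro.from_euler('x',-1.5708)
for sx in(1,-1):
  for y,z in((-25,0),(-25,90),):
    P=np.array([.427,-.2334,.025])+R.apply([sx*.03,y/1e3,z/1e3-.045]); print(P.round(3),np.array(proj(f,P)).round(1))
# refit kin
L=[json.loads(l) for l in open('log.jsonl')]
Q=np.array([l[0] for l in L]);P=np.array([l[1] for l in L]);O=[Ro.from_rotvec(l[2]) for l in L]
from scipy.optimize import least_squares
def fk(q,x):
    Z,Yr=lambda a:Ro.from_euler('z',a),lambda a:Ro.from_euler('y',a)
    p=np.array([0,0,x[1]]);R=Z(x[0]-q[0]); p=p+R.apply([x[2],x[11],0]); R=R*Yr(q[1]+x[12]); p=p+R.apply([x[3],x[13],x[4]])
    R=R*Z(-q[2]+x[14]); p=p+R.apply([x[5],0,0]);R=R*Yr(q[3]+x[15]);p=p+R.apply([x[6],x[16],x[7]])
    R=R*Z(-q[4]+x[17]);p=p+R.apply([x[18],0,0]);R=R*Yr(q[5]+x[19]);p=p+R.apply([x[8],x[20],x[9]])
    return p,R*Z(-q[6]+x[10])
def res(x):
    r=[]
    for q,p,o in zip(Q,P,O):
        pp,R=fk(q,x); r+=[*(pp-p),*(.3*(R*o.inv()).as_rotvec())]
    return np.r_[r,.001*np.array(x)[11:]]
b=least_squares(res,[-.08,.31,0,0,.574,0,0,.496,0,.331,3.08]+[0]*10); print(len(L),b.cost,np.abs(b.fun).max(),b.x.round(3)); np.save('kin.npy',b.x)
E
```

```text
t 8.03 q [-0.25  0.5   0.21  2.05  0.53  0.98 -0.87] F [ 0.4  0.2 -0.4] w 0.0849
tcp [ 0.4513 -0.1879  0.1112] toolz [-0.239 -0.519 -0.82 ] toolx [ 0.905 -0.426  0.005]
M [ 0.4515 -0.1805  0.1197] tin x,y,z [ 0.905 -0.425  0.005] [ 0.012  0.014 -1.   ] [0.424 0.905 0.018]
ang y 3.123 ang z 1.553
[ 0.435 -0.287  0.05 ] [405.1 243.1]
[ 0.473 -0.205  0.05 ] [369.8 220.8]
[ 0.381 -0.261  0.05 ] [391.2 266.1]
[ 0.419 -0.18   0.05 ] [355.7 243.3]
13 7.256020786207737e-10 3.139988490639935e-05 [-0.     0.287 -0.     0.     0.542 -0.    -0.     0.473 -0.     0.327
  3.142 -0.015 -0.    -0.015 -0.     0.    -0.031 -0.     0.     0.
 -0.   ]
```

View pics/p3.png

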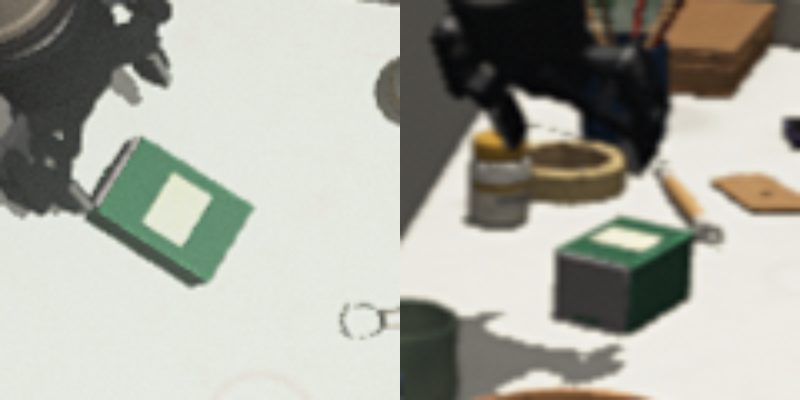

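```bash
cat > ik.py <<'E'
from h import *
from scipy.optimize import least_squares
K=np.load('kin.npy')
Zr,Yr=lambda a:Ro.from_euler('z',a),lambda a:Ro.from_euler('y',a)
def fk(q,x=K,elb=False):
    p=np.array([0,0,x[1]]);R=Zr(x[0]-q[0]); p=p+R.apply([x[2],x[11],0]); R=R*Yr(q[1]+x[12]); p=p+R.apply([x[3],x[13],x[4]])
    R=R*Zr(-q[2]+x[14]); p=p+R.apply([x[5],0,0]);R=R*Yr(q[3]+x[15]);p=p+R.apply([x[6],x[16],x[7]])
    R=R*Zr(-q[4]+x[17]);w=p=p+R.apply([x[18],0,0]);R=R*Yr(q[5]+x[19]);p=p+R.apply([x[8],x[20],x[9]])
    return p,R*Zr(-q[6]+x[10]),w
lo=np.array([-2.96,-.34,-1.41,.24,-1.37,.17,-2.96])+.03;hi=np.array([2.96,2.1,1.46,2.44,4.51,1.92,2.96])-.03
def ik(p,R,q0):
    def res(q):
        pp,RR,_=fk(q); return np.r_[10*(pp-p),3*(RR*R.inv()).as_rotvec(),.003*(q-q0)]
    s=least_squares(res,np.clip(q0,lo+.01,hi-.01),bounds=(lo,hi)); pp,RR,w=fk(s.x)
    return s.x,np.linalg.norm(pp-p),(RR*R.inv()).magnitude(),w
def tinR(psi,phi): return Ro.from_euler('z',psi)*Ro.from_euler('x',-np.pi/2-phi)
E
python3 - <<'E'
from ik import *
BW=np.array([.421,.148]); o=get_obs()
for b in (0,.3,.5,.7):
    # tool z in tin frame: lying down=+y, h=+z
    Rtool=tool([1,0,0],[0,np.cos(b),np.sin(b)])  # in tin frame
    g=np.array([0,0,.045]) 
    def tcp(M,Rt): 
        R=Rt*Rtool; return np.array(M)+R.apply([0,0,.014]),R
    q0,e,r,w=ik(*tcp([.428,-.237,.027],tinR(-.438,0)),o['joints']); print('b',b,'grasp',q0.round(2),round(e,4),round(r,3))
    for psi in np.arange(-3.1,3.1,.4):
        q=q0; out=[]
        # yaw gradually
        for k in np.linspace(0,1,6):
            ps=-.438+k*(psi+.438); h=np.array([-np.sin(ps),np.cos(ps),0]); m=(1-k)*np.array([.428,-.237,.17])+k*np.r_[BW,.17]
            q,e,r,w=ik(*tcp(m-.041*k*h,tinR(ps,-.1)),q)
        out.append((round(e,3),round(r,2)))
        for ph in (.5,1.0,1.4):
            Rt=tinR(psi,ph); mouth=np.r_[BW-.0*h[:2],.12]
            q,e,r,w=ik(*tcp(mouth-Rt.apply([0,0,.041]),Rt),q); out.append((round(e,3),round(r,2)))
        if out[-1][0]<.005 and out[-1][1]<.02 and out[-2][0]<.003 : print(round(psi,2),out,q.round(2),w.round(2))
E
```

```text
b 0 grasp [ 0.52  0.52 -0.17  2.14  0.18  0.5  -0.23] 0.0 0.0
-3.1 [(np.float64(0.0), 0.0), (np.float64(0.0), 0.0), (np.float64(0.0), 0.0), (np.float64(0.0), 0.0)] [ 0.07  0.78  0.16  2.21 -1.34  1.55 -1.7 ] [ 0.43 -0.15  0.21]
-2.7 [(np.float64(0.0), 0.0), (np.float64(0.0), 0.0), (np.float64(0.0), 0.0), (np.float64(0.0), 0.0)] [-0.23  0.9   0.45  1.99 -1.13  1.85 -1.68] [ 0.55 -0.12  0.21]
-2.3 [(np.float64(0.0), 0.0), (np.float64(0.0), 0.0), (np.float64(0.0), 0.0), (np.float64(0.0), 0.0)] [-0.09  0.89  0.1   1.76 -0.78  1.81 -1.85] [ 0.65 -0.05  0.21]
-1.9 [(np.float64(0.0), 0.0), (np.float64(0.0), 0.0), (np.float64(0.0), 0.0), (np.float64(0.0), 0.0)] [ 0.17  1.01 -0.51  1.57 -0.33  1.83 -2.18] [0.71 0.05 0.21]
-0.7 [(np.float64(0.0), 0.0), (np.float64(0.0), 0.0), (np.float64(0.0), 0.0), (np.float64(0.0), 0.0)] [-1.06  1.11  0.68  1.59  0.03  1.89 -0.94] [0.62 0.38 0.21]
-0.3 [(np.float64(0.0), 0.0), (np.float64(0.0), 0.0), (np.float64(0.0), 0.0), (np.float64(0.0), 0.0)] [-0.77  0.91 -0.04  1.7   0.5   1.89 -1.35] [0.51 0.44 0.21]
0.1 [(np.float64(0.0), 0.0), (np.float64(0.0), 0.0)
[... 5718 characters left out ...]
  -0.62  1.87  0.57  1.51 -1.46] [0.48 0.33 0.4 ]
0.1 [(np.float64(0.0), 0.0), (np.float64(0.0), 0.0), (np.float64(0.0), 0.0), (np.float64(0.0), 0.0)] [-0.27  0.55 -0.69  2.    0.76  1.43 -1.29] [0.4  0.34 0.4 ]
0.5 [(np.float64(0.0), 0.0), (np.float64(0.0), 0.0), (np.float64(0.0), 0.0), (np.float64(0.0), 0.0)] [-0.23  0.48 -0.81  2.15  0.96  1.33 -1.14] [0.33 0.32 0.4 ]
0.9 [(np.float64(0.0), 0.0), (np.float64(0.0), 0.0), (np.float64(0.0), 0.0), (np.float64(0.0), 0.0)] [-0.11  0.42 -0.97  2.31  1.18  1.18 -0.99] [0.27 0.27 0.4 ]
2.9 [(np.float64(0.0), 0.0), (np.float64(0.0), 0.0), (np.float64(0.0), 0.0), (np.float64(0.0), 0.0)] [ 1.06  0.68 -1.38  2.31  0.09  0.37  2.67] [ 0.37 -0.04  0.4 ]
```

```bash
cat >> ik.py <<'E'
M2=np.array([.428,-.237,.026]); B=.5; psi0=-.438
E
python3 - <<'E'
from ik import *
Rt=tinR(psi0,0)*tool([1,0,0],[0,np.cos(B),np.sin(B)]); d=Rt.as_matrix()[:,2]; print(d)
plan(M2-.08*d+[0,0,.02],Rt,10)
print('final tcp',M2+.012*d)
E
```

```text
[ 0.20333833  0.4341686  -0.87758256]
t 8.12 q [-0.25  0.5   0.21  2.05  0.53  0.98 -0.87] F [ 0.4 -0.5  0.8] w 0.0849
tcp [ 0.4526 -0.1881  0.112 ] n 10 dp [-0.0041, -0.0084, 0.0004] rot [0.1005, -0.0463, 0.0006]
final tcp [ 0.43044006 -0.23178998  0.01546901]
```

send_rows(
  motion=[
    {"dp": [-0.004,-0.0084,0.003],"rot": [0.1,-0.0463,0],"grip": 0.085},
    {"dp": [-0.004,-0.0084,0.003],"rot": [0.1,-0.0463,0],"grip": 0.085},
    {"dp": [-0.004,-0.0084,0.003],"rot": [0.1,-0.0463,0],"grip": 0.085},
    {"dp": [-0.004,-0.0084,0],"rot": [0.1,-0.0463,0],"grip": 0.085},
    {"dp": [-0.004,-0.0084,0],"rot": [0.1,-0.0463,0],"grip": 0.085},
    {"dp": [-0.004,-0.0084,0],"rot": [0.1,-0.0463,0],"grip": 0.085},
    {"dp": [-0.004,-0.0084,0],"rot": [0.1,-0.0463,0],"grip": 0.085},
    {"dp": [-0.004,-0.0084,0],"rot": [0.1,-0.0463,0],"grip": 0.085},
    {"dp": [-0.004,-0.0084,0],"rot": [0.1,-0.0463,0],"grip": 0.085},
    {"dp": [-0.004,-0.0084,0],"rot": [0.1,-0.0463,0],"grip": 0.085},
    {"dp": [0,0,0],"rot": [0,0,0],"grip": 0.085},
  ],
)

```text
clock: 9.5
tcp_pos: [0.4094, -0.2737, 0.1195]
orientation: [-2.557, 0.582, -0.167]
contact_force: [0.2, 0.4, 0.2]
grip_width: 0.0854
```

```bash
python3 - <<'E'
from ik import *
f=grab('top'); 
Rt=tinR(psi0,0)*tool([1,0,0],[0,np.cos(B),np.sin(B)]); d=Rt.as_matrix()[:,2]
plan(M2+.012*d,Rt,6)
# M from top-face green blob centre
hsv=cv2.cvtColor(f['img'],cv2.COLOR_RGB2HSV)
cv2.imwrite('pics/p4.png',cv2.resize(f['img'][200:290,330:450,::-1],(800,600),interpolation=cv2.INTER_CUBIC))
R=tinR(psi0,0)
for sx in(1,-1):
  for z in(0,.09):
    P=M2*[1,1,0]+[0,0,.025]+R.apply([sx*.03,-.025,z-.045]); u,v=proj(f,P); print(round((u-330)*6.667),round((v-200)*6.667))
E
```

```text
t 9.55 q [ 0.89  0.46 -0.13  2.   -0.56  0.93  0.72] F [0.5 0.3 0.3] w 0.085
tcp [ 0.4103 -0.2721  0.12  ] n 6 dp [0.0034, 0.0067, -0.0174] rot [-0.0038, 0.0032, 0.0014]
512 286
276 137
419 440
183 288
```

View pics/p4.png

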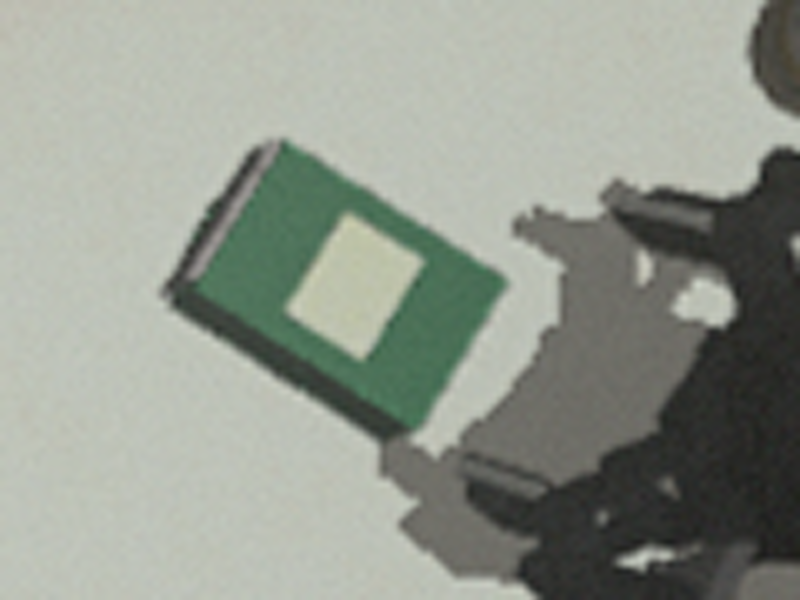

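The tin's corners, e.g. (508,285), (418,432), (280,140), match the prediction to within about 1 mm. I'll grasp it.

send_rows(
  motion=[
    {"dp": [0.0034,0.0067,-0.0174],"rot": [-0.004,0.003,0.001],"grip": 0.085},
    {"dp": [0.0034,0.0067,-0.0174],"rot": [-0.004,0.003,0.001],"grip": 0.085},
    {"dp": [0.0034,0.0067,-0.0174],"rot": [-0.004,0.003,0.001],"grip": 0.085},
    {"dp": [0.0034,0.0067,-0.0174],"rot": [-0.004,0.003,0.001],"grip": 0.085},
    {"dp": [0.0034,0.0067,-0.0174],"rot": [-0.004,0.003,0.001],"grip": 0.085},
    {"dp": [0.003,0.0067,-0.015],"rot": [0,0,0],"grip": 0.085},
    {"dp": [0,0,0],"rot": [0,0,0],"grip": 0.085},
    {"dp": [0,0,0],"rot": [0,0,0],"grip": 0.065},
    {"dp": [0,0,0],"rot": [0,0,0],"grip": 0.05},
    {"dp": [0,0,0],"rot": [0,0,0],"grip": 0.05},
    {"dp": [0,0,0],"rot": [0,0,0],"grip": 0.05},
    {"dp": [0,0,0],"rot": [0,0,0],"grip": 0.05},
  ],
)

```text
clock: 11.05
tcp_pos: [0.4362, -0.2195, 0.0197]
orientation: [-2.6, 0.551, -0.149]
contact_force: [-0.0, -1.1, -4.1]
grip_width: 0.0595
```

```bash
python3 - <<'E'
from ik import *
o=get_obs(); x=Ro.from_rotvec(o['orientation']).as_matrix()[:,0]; psi=np.arctan2(x[1],x[0]); print(psi)
grasp_save([.428,-.237,.025],tinR(psi,0),'g2.json')
# waypoints
BW=np.array([.421,.148]); psd=.1; h=np.array([-np.sin(psd),np.cos(psd),0]); print('h',h)
q=o['joints']
def wp(n,M,ps,ph):
    global q
    p,R=tcp_for(M,tinR(ps,ph),'g2.json'); q,e,r,w=ik(p,R,q); print(n,p.round(4),R.as_rotvec().round(3),'q',q.round(2),round(e,4),round(r,3))
wp('lift',[.428,-.237,.15],psi,-.1)
wp('mid',[.425,-.06,.18],-.15,-.15)
wp('over',np.r_[BW-.06*h[:2],.18],psd,-.15)
for ph in(0,.3,.6,.9,1.2,1.4):
    mouth=np.r_[BW-.015*h[:2],.125]; Rt=tinR(psd,ph); wp(ph,mouth-Rt.apply([0,0,.041]),psd,ph)
E
python3 st.py g2.json
```

```text
-0.4192944052368791
h [-0.09983342  0.99500417  0.        ]
lift [ 0.4363 -0.2191  0.1466] [-2.503  0.531 -0.172] q [ 0.85  0.43 -0.19  2.02 -0.62  0.96  0.69] 0.0 0.0
mid [ 0.4283 -0.0404  0.1776] [-2.494  0.186 -0.072] q [ 0.7   0.32 -0.35  2.14 -0.66  0.95  0.67] 0.0 0.0
over [0.4253 0.1081 0.1776] [-2.496 -0.127  0.032] q [ 0.48  0.32 -0.49  2.15 -0.65  0.88  0.58] 0.0 0.0
0 [0.425  0.1115 0.1197] [-2.646 -0.135  0.023] q [ 0.34  0.36 -0.45  2.2  -0.55  0.69  0.46] 0.0 0.0
0.3 [0.4251 0.1109 0.1264] [-2.945 -0.152  0.004] q [ 0.04  0.26 -0.34  2.2  -0.17  0.66 -0.05] 0.0 0.0
0.6 [0.4249 0.1123 0.1329] [3.03  0.157 0.018] q [-0.25  0.25 -0.26  2.17  0.24  0.78 -0.57] 0.0 0.0
0.9 [0.4246 0.1155 0.1387] [2.731 0.143 0.036] q [-0.48  0.33 -0.22  2.11  0.49  1.   -0.92] 0.0 0.0
1.2 [0.4241 0.1204 0.1433] [2.431 0.129 0.051] q [-0.66  0.46 -0.18  2.05  0.62  1.24 -1.13] 0.0 0.0
1.4 [0.4237 0.1242 0.1455] [2.231 0.119 0.06 ] q [-0.76  0.57 -0.15  2.    0.67  1.4  -1.22] 0.0 0.0
t 11.05 q [ 0.81  0.61 -0.19  2.08 -0.62  0.67  0.75] F [-0.  -1.1 -4.1] w 0.0595
tcp [ 0.4362 -0.2195  0.0197] toolz [ 0.198  0.429 -0.881] toolx [ 0.913 -0.407  0.007]
M [ 0.428 -0.237  0.025] tin x,y,z [ 0.913 -0.407 -0.   ] [ 0.  0. -1.] [0.407 0.913 0.   ]
ang y 3.142 ang z 1.571
```

send_rows(
  grip_force=60,
  motion=[
    {"dp": [0,0,0],"rot": [0,0,0],"grip": 0.05},
    {"dp": [0,0,0.005],"rot": [0,0,0],"grip": 0.05},
    {"dp": [0,0,0.01],"rot": [0.01,-0.0045,0],"grip": 0.05},
    {"dp": [0,0,0.0125],"rot": [0.02,-0.009,0],"grip": 0.05},
    {"dp": [0,0,0.0125],"rot": [0.02,-0.009,0],"grip": 0.05},
    {"dp": [0,0,0.0125],"rot": [0.02,-0.009,0],"grip": 0.05},
    {"dp": [0,0,0.0125],"rot": [0.02,-0.009,0],"grip": 0.05},
    {"dp": [0,0,0.0125],"rot": [0.01,-0.0045,0],"grip": 0.05},
    {"dp": [0,0,0.0125],"rot": [0,0,0],"grip": 0.05},
    {"dp": [0,0,0.0125],"rot": [0,0,0],"grip": 0.05},
    {"dp": [0,0,0.0125],"rot": [0,0,0],"grip": 0.05},
  ],
)

```text
clock: 12.42
tcp_pos: [0.4354, -0.2205, 0.1435]
orientation: [-2.488, 0.528, -0.178]
contact_force: [-0.6, -0.3, -2.8]
grip_width: 0.0593
```

```bash
python3 st.py g2.json; python3 - <<'E'
from ik import *
f=grab('top'); s=grab('side')
cs=[(f,190,310,340,460),(s,110,230,240,360)]
ims=[cv2.resize(x['img'][a:b,c:e,::-1],(400,400),interpolation=cv2.INTER_CUBIC) for x,a,b,c,e in cs]
cv2.imwrite('pics/p5.png',np.hstack(ims))
m,r=json.load(open('g2.json'));o=get_obs();R=Ro.from_rotvec(o['orientation']);M=o['tcp_pos']+R.apply(m);T=R*Ro.from_rotvec(r)
for (x,a,b,c,e),off in zip(cs,(0,400)):
  for P in ([.03,-.025,-.045],[-.03,-.025,-.045],[.03,-.025,.045],[-.03,-.025,.045],[.03,.025,.045],[-.03,.025,.045]):
    u,v=proj(x,M+T.apply(P)); print(P,round((u-c)*3.33+off),round((v-a)*3.33))
E
```

```text
t 12.43 q [ 0.87  0.44 -0.2   2.02 -0.63  0.96  0.7 ] F [-0.6 -0.3 -2.8] w 0.0593
tcp [ 0.4354 -0.2205  0.1435] toolz [ 0.24   0.518 -0.821] toolx [ 0.913 -0.408  0.009]
M [ 0.4271 -0.2384  0.1465] tin x,y,z [ 0.913 -0.408  0.002] [ 0.049  0.105 -0.993] [0.405 0.907 0.116]
ang y 3.026 ang z 1.455
[0.03, -0.025, -0.045] 289 154
[-0.03, -0.025, -0.045] 238 242
[0.03, -0.025, 0.045] 158 69
[-0.03, -0.025, 0.045] 106 157
[0.03, 0.025, 0.045] 130 80
[-0.03, 0.025, 0.045] 81 162
[0.03, -0.025, -0.045] 624 104
[-0.03, -0.025, -0.045] 690 115
[0.03, -0.025, 0.045] 567 112
[-0.03, -0.025, 0.045] 637 124
[0.03, 0.025, 0.045] 562 177
[-0.03, 0.025, 0.045] 630 190
```

View pics/p5.png

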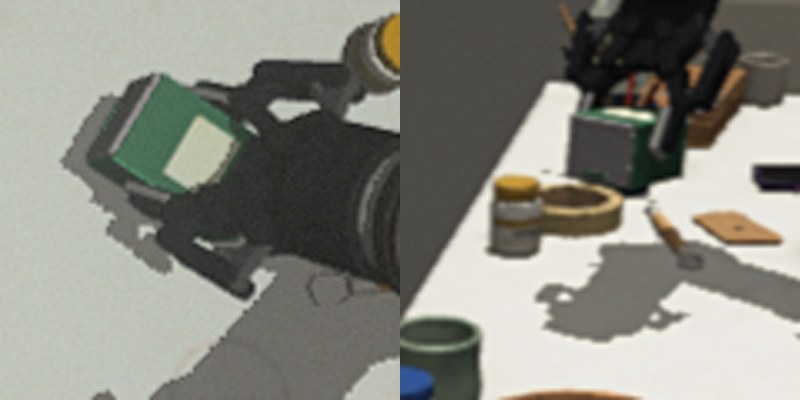

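The tin is held level with the lid shut, and its corners agree with the model to 1–2 px. Carrying it to the bowl.

```bash
python3 - <<'E'
from ik import *
BW=np.array([.421,.148]); psd=.1; h=np.array([-np.sin(psd),np.cos(psd),0])
plan(*tcp_for(np.r_[BW-.06*h[:2],.18],tinR(psd,-.15),'g2.json'),18)
E
```

```text
t 12.53 q [ 0.87  0.44 -0.2   2.01 -0.63  0.96  0.7 ] F [-0.1  0.6 -3.3] w 0.0594
tcp [ 0.4362 -0.221   0.1441] n 18 dp [-0.0006, 0.0183, 0.0019] rot [0.002, -0.0001, 0.0289]
```

send_rows(
  motion=[
    {"dp": [0,0.006,0.0019],"rot": [0.002,0,0.01],"grip": 0.05},
    {"dp": [0,0.012,0.002],"rot": [0.002,0,0.02],"grip": 0.05},
    {"dp": [-0.0006,0.0183,0.002],"rot": [0.002,0,0.029],"grip": 0.05},
    {"dp": [-0.0006,0.0183,0.002],"rot": [0.002,0,0.029],"grip": 0.05},
    {"dp": [-0.0006,0.0183,0.002],"rot": [0.002,0,0.029],"grip": 0.05},
    {"dp": [-0.0006,0.0183,0.002],"rot": [0.002,0,0.029],"grip": 0.05},
    {"dp": [-0.0006,0.0183,0.002],"rot": [0.002,0,0.029],"grip": 0.05},
    {"dp": [-0.0006,0.0183,0.002],"rot": [0.002,0,0.029],"grip": 0.05},
    {"dp": [-0.0006,0.0183,0.002],"rot": [0.002,0,0.029],"grip": 0.05},
    {"dp": [-0.0006,0.0183,0.002],"rot": [0.002,0,0.029],"grip": 0.05},
    {"dp": [-0.0006,0.0183,0.002],"rot": [0.002,0,0.029],"grip": 0.05},
    {"dp": [-0.0006,0.0183,0.002],"rot": [0.002,0,0.029],"grip": 0.05},
    {"dp": [-0.0006,0.0183,0.002],"rot": [0.002,0,0.029],"grip": 0.05},
    {"dp": [-0.0006,0.0183,0.002],"rot": [0.002,0,0.029],"grip": 0.05},
    {"dp": [-0.0006,0.0183,0.002],"rot": [0.002,0,0.029],"grip": 0.05},
    {"dp": [-0.0006,0.0183,0.002],"rot": [0.002,0,0.029],"grip": 0.05},
    {"dp": [-0.0006,0.0183,0.002],"rot": [0.002,0,0.029],"grip": 0.05},
    {"dp": [-0.0006,0.0183,0.002],"rot": [0.002,0,0.029],"grip": 0.05},
    {"dp": [0,0.012,0],"rot": [0,0,0.02],"grip": 0.05},
    {"dp": [0,0.006,0],"rot": [0,0,0.01],"grip": 0.05},
  ],
)

```text
clock: 15.02
tcp_pos: [0.4246, 0.1337, 0.1818]
orientation: [-2.49, -0.181, 0.056]
contact_force: [0.4, -0.5, -3.0]
grip_width: 0.0591
```

```bash
python3 st.py g2.json; python3 - <<'E'
from ik import *
BW=np.array([.421,.148]); psd=.1; h=np.array([-np.sin(psd),np.cos(psd),0])
def tg(ph):
    Rt=tinR(psd,ph); return tcp_for(np.r_[BW-.015*h[:2],.128]-Rt.apply([0,0,.041]),Rt,'g2.json')
plan(*tg(0),5)
a=None
for ph in np.arange(0,1.46,.15):
    b=tg(ph)
    if a: print((b[0]-a[0]).round(4),(b[1]*a[1].inv()).as_rotvec().round(4))
    a=b
E
```

```text
t 15.03 q [ 0.44  0.33 -0.52  2.14 -0.64  0.89  0.55] F [ 0.4 -0.5 -3. ] w 0.0591
tcp [0.4246 0.1337 0.1818] toolz [-0.084  0.596 -0.798] toolx [0.99  0.144 0.003]
M [0.4271 0.1139 0.1841] tin x,y,z [ 0.989  0.145 -0.004] [-0.026  0.151 -0.988] [-0.143  0.978  0.154]
ang y 2.987 ang z 1.417
t 15.03 q [ 0.44  0.33 -0.52  2.14 -0.64  0.89  0.55] F [ 0.4 -0.5 -3. ] w 0.0591
tcp [0.4246 0.1337 0.1818] n 5 dp [0.0001, -0.0044, -0.0118] rot [-0.0305, -0.0045, -0.009]
[ 0.0001 -0.0005  0.0033] [-0.1493 -0.015  -0.    ]
[ 0.     -0.      0.0034] [-0.1493 -0.015   0.    ]
[-0.      0.0005  0.0033] [-0.1493 -0.015   0.    ]
[-0.0001  0.0009  0.0032] [-0.1493 -0.015  -0.    ]
[-0.0001  0.0014  0.003 ] [-0.1493 -0.015  -0.    ]
[-0.0002  0.0018  0.0028] [-0.1493 -0.015  -0.    ]
[-0.0002  0.0022  0.0025] [-0.1493 -0.015   0.    ]
[-0.0003  0.0026  0.0021] [-0.1493 -0.015  -0.    ]
[-0.0003  0.0029  0.0017] [-0.1493 -0.015  -0.    ]
```

send_rows(
  motion=[
    {"dp": [0,-0.004,-0.008],"rot": [-0.02,-0.004,-0.009],"grip": 0.05},
    {"dp": [0,-0.0044,-0.012],"rot": [-0.025,-0.0045,-0.009],"grip": 0.05},
    {"dp": [0,-0.0044,-0.012],"rot": [-0.025,-0.0045,-0.009],"grip": 0.05},
    {"dp": [0,-0.0044,-0.012],"rot": [-0.02,-0.0045,-0.009],"grip": 0.05},
    {"dp": [0,-0.0044,-0.008],"rot": [-0.02,-0.0045,-0.009],"grip": 0.05},
    {"dp": [0,0,0],"rot": [0,0,0],"grip": 0.05},
  ],
)

```text
clock: 15.78
tcp_pos: [0.4243, 0.1073, 0.1257]
orientation: [-2.613, -0.123, 0.018]
contact_force: [-1.0, -0.3, -4.2]
grip_width: 0.0591
```

```bash
python3 st.py g2.json
```

```text
t 15.78 q [ 0.39  0.36 -0.47  2.2  -0.57  0.71  0.5 ] F [-1.  -0.3 -4.2] w 0.0591
tcp [0.4243 0.1073 0.1257] toolz [-0.037  0.5   -0.865] toolx [0.996 0.091 0.011]
M [0.4257 0.0879 0.1303] tin x,y,z [0.996 0.092 0.003] [ 0.     0.033 -0.999] [-0.092  0.995  0.033]
ang y 3.108 ang z 1.538
```

send_rows(
  motion=[
    {"dp": [0,-0.0004,0.002],"rot": [-0.12,-0.012,0],"grip": 0.05},
    {"dp": [0,-0.0002,0.0025],"rot": [-0.12,-0.012,0],"grip": 0.05},
    {"dp": [0,0,0.0026],"rot": [-0.12,-0.012,0],"grip": 0.05},
    {"dp": [0,0.0004,0.0026],"rot": [-0.12,-0.012,0],"grip": 0.05},
    {"dp": [0,0.0006,0.0026],"rot": [-0.12,-0.012,0],"grip": 0.05},
    {"dp": [0,0.0009,0.0025],"rot": [-0.12,-0.012,0],"grip": 0.05},
    {"dp": [0,0.0012,0.0024],"rot": [-0.12,-0.012,0],"grip": 0.05},
    {"dp": [-0.0002,0.0014,0.0022],"rot": [-0.12,-0.012,0],"grip": 0.05},
    {"dp": [-0.0002,0.0017,0.002],"rot": [-0.12,-0.012,0],"grip": 0.05},
    {"dp": [-0.0002,0.002,0.0018],"rot": [-0.12,-0.012,0],"grip": 0.05},
    {"dp": [-0.0002,0.002,0.0015],"rot": [-0.12,-0.012,0],"grip": 0.05},
    {"dp": [-0.0002,0.002,0.0014],"rot": [-0.08,-0.008,0],"grip": 0.05},
    {"dp": [0,0,0],"rot": [0,0,0],"grip": 0.05},
    {"dp": [0,0,0],"rot": [0,0,0],"grip": 0.05},
    {"dp": [0,0,0],"rot": [0,0,0],"grip": 0.05},
    {"dp": [0,0,0],"rot": [0,0,0],"grip": 0.05},
    {"dp": [0,0,0],"rot": [0,0,0],"grip": 0.05},
    {"dp": [0,0,0],"rot": [0,0,0],"grip": 0.05},
  ],
)

```text
clock: 18.02
tcp_pos: [0.4268, 0.1214, 0.1578]
orientation: [2.233, 0.096, 0.098]
contact_force: [0.7, -0.4, -3.3]
grip_width: 0.0592
```

```bash
python3 st.py g2.json;python3 - <<'E'
from h import *
f=grab('top'); s=grab('side')
cv2.imwrite('pics/p6.png',np.hstack([cv2.resize(x['img'][a:b,c:e,::-1],(400,400),interpolation=cv2.INTER_CUBIC) for x,a,b,c,e in[(f,150,290,140,280),(s,150,300,200,350)]]))
E
```

```text
t 18.02 q [-0.75  0.54 -0.16  2.    0.68  1.41 -1.24] F [ 0.7 -0.4 -3.3] w 0.0592
tcp [0.4268 0.1214 0.1578] toolz [ 0.104 -0.782 -0.615] toolx [0.994 0.104 0.037]
M [0.4256 0.1232 0.1777] tin x,y,z [0.995 0.096 0.035] [ 0.101 -0.98  -0.17 ] [ 0.018  0.173 -0.985]
ang y 1.742 ang z 2.967
```

View pics/p6.png

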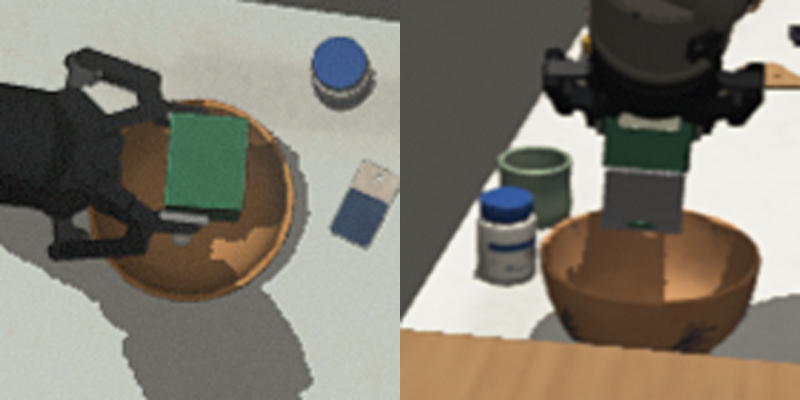

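The tin is inverted over the bowl with its lid hanging open (the grey plate at (645,200)). A ball shows at about (180,238) in the top crop. I'll raise the tin and rotate it back.

send_rows(
  motion=[
    {"dp": [0,0,0.012],"rot": [0,0,0],"grip": 0.05},
    {"dp": [0,0,0.012],"rot": [0,0,0],"grip": 0.05},
    {"dp": [0,0,0.012],"rot": [0.08,0.008,0],"grip": 0.05},
    {"dp": [0,0,0.012],"rot": [0.12,0.012,0],"grip": 0.05},
    {"dp": [0,0,0.005],"rot": [0.12,0.012,0],"grip": 0.05},
    {"dp": [0,0,0],"rot": [0.12,0.012,0],"grip": 0.05},
    {"dp": [0,0,0],"rot": [0.12,0.012,0],"grip": 0.05},
    {"dp": [0,0,0],"rot": [0.12,0.012,0],"grip": 0.05},
    {"dp": [0,0,0],"rot": [0.12,0.012,0],"grip": 0.05},
    {"dp": [0,0,0],"rot": [0.12,0.012,0],"grip": 0.05},
    {"dp": [0,0,0],"rot": [0.12,0.012,0],"grip": 0.05},
    {"dp": [0,0,0],"rot": [0.12,0.012,0],"grip": 0.05},
    {"dp": [0,0,0],"rot": [0.12,0.012,0],"grip": 0.05},
    {"dp": [0,0,0],"rot": [0.12,0.012,0],"grip": 0.05},
    {"dp": [0,0,0],"rot": [0.08,0.008,0],"grip": 0.05},
    {"dp": [0,0,0],"rot": [0,0,0],"grip": 0.05},
  ],
)

```text
clock: 20.12
tcp_pos: [0.4223, 0.1189, 0.2254]
orientation: [-2.518, -0.091, -0.005]
contact_force: [-0.4, 0.9, -2.7]
grip_width: 0.0591
```

```bash
python3 st.py g2.json; python3 - <<'E'
from ik import *
plan(*tcp_for([.43,-.19,.13],tinR(-.3,-.05),'g2.json'),18)
E
```

```text
t 20.12 q [ 0.09  0.17 -0.07  2.17 -0.76  0.99  0.58] F [-0.4  0.9 -2.7] w 0.0591
tcp [0.4223 0.1189 0.2254] toolz [-0.018  0.583 -0.813] toolx [0.998 0.065 0.024]
M [0.4232 0.0991 0.2282] tin x,y,z [0.998 0.066 0.017] [ 0.008  0.13  -0.991] [-0.067  0.989  0.129]
ang y 3.011 ang z 1.441
t 20.12 q [ 0.09  0.17 -0.07  2.17 -0.76  0.99  0.58] F [-0.4  0.9 -2.7] w 0.0591
tcp [0.4223 0.1189 0.2254] n 18 dp [0.0008, -0.0161, -0.0055] rot [-0.0043, 0.0015, -0.0203]
```

send_rows(
  motion=[
    {"dp": [0,-0.006,0],"rot": [0,0,-0.01],"grip": 0.05},
    {"dp": [0.0008,-0.012,0],"rot": [0,0,-0.02],"grip": 0.05},
    {"dp": [0.0008,-0.0165,-0.004],"rot": [-0.005,0.0015,-0.021],"grip": 0.05},
    {"dp": [0.0008,-0.0165,-0.006],"rot": [-0.005,0.0015,-0.021],"grip": 0.05},
    {"dp": [0.0008,-0.0165,-0.006],"rot": [-0.005,0.0015,-0.021],"grip": 0.05},
    {"dp": [0.0008,-0.0165,-0.006],"rot": [-0.005,0.0015,-0.021],"grip": 0.05},
    {"dp": [0.0008,-0.0165,-0.006],"rot": [-0.005,0.0015,-0.021],"grip": 0.05},
    {"dp": [0.0008,-0.0165,-0.006],"rot": [-0.005,0.0015,-0.021],"grip": 0.05},
    {"dp": [0.0008,-0.0165,-0.006],"rot": [-0.005,0.0015,-0.021],"grip": 0.05},
    {"dp": [0.0008,-0.0165,-0.006],"rot": [-0.005,0.0015,-0.021],"grip": 0.05},
    {"dp": [0.0008,-0.0165,-0.006],"rot": [-0.005,0.0015,-0.021],"grip": 0.05},
    {"dp": [0.0008,-0.0165,-0.006],"rot": [-0.005,0.0015,-0.021],"grip": 0.05},
    {"dp": [0.0008,-0.0165,-0.006],"rot": [-0.005,0.0015,-0.021],"grip": 0.05},
    {"dp": [0.0008,-0.0165,-0.006],"rot": [-0.005,0.0015,-0.021],"grip": 0.05},
    {"dp": [0.0008,-0.0165,-0.006],"rot": [-0.005,0.0015,-0.021],"grip": 0.05},
    {"dp": [0.0008,-0.0165,-0.006],"rot": [-0.005,0.0015,-0.021],"grip": 0.05},
    {"dp": [0.0008,-0.0165,-0.006],"rot": [-0.005,0.0015,-0.021],"grip": 0.05},
    {"dp": [0,-0.012,-0.005],"rot": [0,0,-0.015],"grip": 0.05},
    {"dp": [0,-0.006,0],"rot": [0,0,0],"grip": 0.05},
    {"dp": [0,0,0],"rot": [0,0,0],"grip": 0.05},
  ],
)

```text
clock: 22.62
tcp_pos: [0.4355, -0.1845, 0.1267]
orientation: [-2.581, 0.406, -0.13]
contact_force: [0.1, 0.4, -3.7]
grip_width: 0.0589
```

```bash
python3 st.py g2.json; python3 - <<'E'
from ik import *
f=grab('top'); s=grab('side')
cv2.imwrite('pics/p7.png',np.hstack([cv2.resize(x['img'][a:b,c:e,::-1],(400,400),interpolation=cv2.INTER_CUBIC) for x,a,b,c,e in[(f,170,270,155,255),(s,110,240,230,360)]]))
o=get_obs();R=Ro.from_rotvec(o['orientation']); m,r=json.load(open('g2.json')); M=o['tcp_pos']+R.apply(m); T=(R*Ro.from_rotvec(r)).as_matrix(); M[2]=.027
plan(*tcp_for(M,tinR(np.arctan2(T[1,0],T[0,0]),-.02),'g2.json'),8)
E
```

```text
t 22.62 q [ 0.46  0.42  0.19  2.08 -0.73  0.97  0.85] F [ 0.1  0.4 -3.7] w 0.0589
tcp [ 0.4355 -0.1845  0.1267] toolz [ 0.169  0.481 -0.86 ] toolx [ 0.951 -0.31   0.014]
M [ 0.4291 -0.2029  0.1312] tin x,y,z [ 0.951 -0.31   0.006] [ 0.019  0.039 -0.999] [0.309 0.95  0.043]
ang y 3.098 ang z 1.528
t 22.73 q [ 0.46  0.42  0.19  2.08 -0.73  0.97  0.85] F [-0.9 -0.2 -3.3] w 0.0594
tcp [ 0.4355 -0.1837  0.1268] n 8 dp [-0.0, -0.0, -0.0131] rot [-0.0025, 0.0016, -0.0]
```

View pics/p7.png

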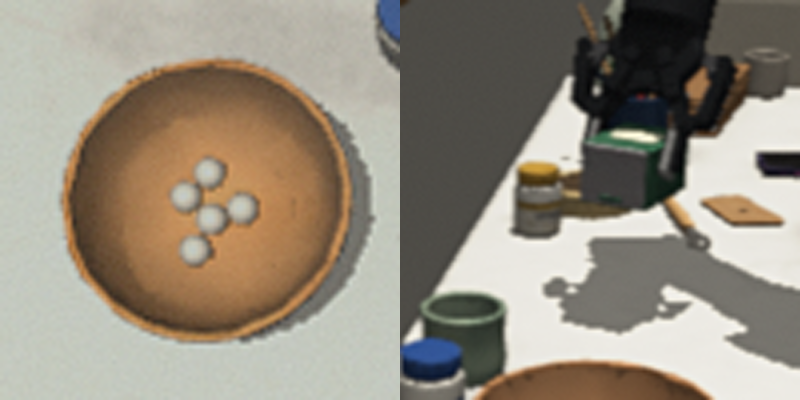

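All five balls are in the bowl, around (205,215) in the crop, and the tin's lid is shut again. Lowering it.

send_rows(
  motion=[
    {"dp": [0,0,-0.013],"rot": [-0.003,0.001,0],"grip": 0.05},
    {"dp": [0,0,-0.013],"rot": [-0.003,0.001,0],"grip": 0.05},
    {"dp": [0,0,-0.013],"rot": [-0.003,0.001,0],"grip": 0.05},
    {"dp": [0,0,-0.013],"rot": [-0.003,0.001,0],"grip": 0.05},
    {"dp": [0,0,-0.013],"rot": [-0.003,0.001,0],"grip": 0.05},
    {"dp": [0,0,-0.013],"rot": [-0.003,0.001,0],"grip": 0.05},
    {"dp": [0,0,-0.012],"rot": [-0.003,0.001,0],"grip": 0.05},
    {"dp": [0,0,-0.006],"rot": [0,0,0],"grip": 0.05},
    {"dp": [0,0,-0.003],"rot": [0,0,0],"grip": 0.05},
    {"dp": [0,0,0],"rot": [0,0,0],"grip": 0.05},
  ],
)

```text
clock: 23.98
tcp_pos: [0.4355, -0.1821, 0.0208]
orientation: [-2.602, 0.406, -0.124]
contact_force: [-1.3, 0.5, 0.2]
grip_width: 0.0594
```

```bash
python3 st.py g2.json
```

```text
t 23.98 q [ 0.5   0.6   0.12  2.11 -0.86  0.78  1.02] F [-1.3  0.5  0.2] w 0.0594
tcp [ 0.4355 -0.1821  0.0208] toolz [ 0.161  0.464 -0.871] toolx [ 0.952 -0.307  0.012]
M [ 0.4292 -0.2004  0.0257] tin x,y,z [ 0.952 -0.307  0.005] [ 0.011  0.018 -1.   ] [0.307 0.951 0.021]
ang y 3.12 ang z 1.55
```

Contact made (the vertical force is back to about 0). Opening and backing away along the tool axis.

send_rows(
  motion=[
    {"dp": [0,0,0],"rot": [0,0,0],"grip": 0.07},
    {"dp": [0,0,0],"rot": [0,0,0],"grip": 0.085},
    {"dp": [0,0,0],"rot": [0,0,0],"grip": 0.085},
    {"dp": [0,0,0],"rot": [0,0,0],"grip": 0.085},
    {"dp": [-0.0016,-0.0046,0.009],"rot": [0,0,0],"grip": 0.085},
    {"dp": [-0.003,-0.009,0.018],"rot": [0,0,0],"grip": 0.085},
    {"dp": [-0.003,-0.009,0.018],"rot": [0,0,0],"grip": 0.085},
    {"dp": [-0.003,-0.009,0.018],"rot": [0,0,0],"grip": 0.085},
    {"dp": [-0.003,-0.009,0.02],"rot": [0,0,0],"grip": 0.085},
    {"dp": [0,-0.015,0.025],"rot": [0,0,0],"grip": 0.085},
    {"dp": [0,-0.015,0.025],"rot": [0,0,0],"grip": 0.085},
    {"dp": [0,0,0],"rot": [0,0,0],"grip": 0.085},
    {"dp": [0,0,0],"rot": [0,0,0],"grip": 0.085},
  ],
)

```text
clock: 25.6
tcp_pos: [0.4205, -0.257, 0.1629]
orientation: [-2.605, 0.407, -0.128]
contact_force: [0.1, -0.3, 0.4]
grip_width: 0.085
```

```bash
python3 - <<'E'
from h import *
f=grab('top'); s=grab('side')
cv2.imwrite('pics/p8.png',np.hstack([cv2.resize(x['img'][a:b,c:e,::-1],(400,400),interpolation=cv2.INTER_CUBIC) for x,a,b,c,e in[(f,130,350,180,400),(s,130,280,220,370)]]))
hsv=cv2.cvtColor(f['img'],cv2.COLOR_RGB2HSV); m=cv2.inRange(hsv,(5,90,60),(22,255,255)); m[:, :160]=0;m[:,255:]=0;m[:170]=0;m[270:]=0
c=max(cv2.findContours(m,0,1)[0],key=cv2.contourArea); h=cv2.convexHull(c)[:,0]
P=np.array([pix2plane(f,u,v,.078)[:2] for u,v in h]); print((P.max(0)+P.min(0))/2,get_obs()['contact_force'])
E
```

```text
[0.42115908 0.14827611] [-0.55195898  0.73848495  0.2027997 ]
```

View pics/p8.png

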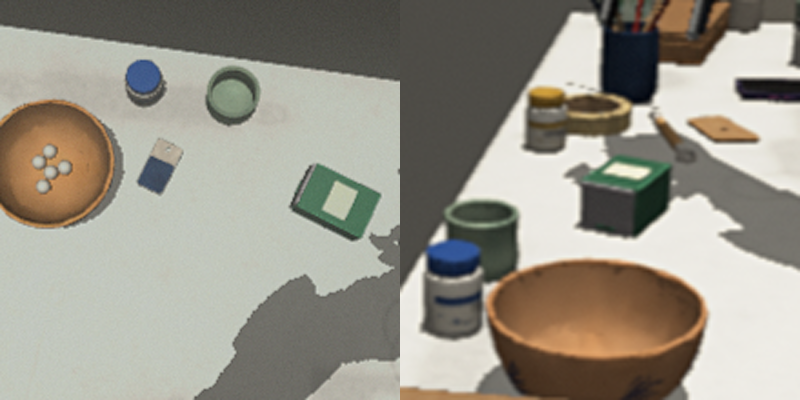

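The tin lies flat at (337,200) with its label up and lid shut. The five balls are in the bowl at (50,168), the bystanders are where they were, and the gripper is clear. Handing in.

```bash
python3 -c "
from h import *
print(hand_in())"
```

```text
the job is handed in; nothing more can be done
None
```

The job is done and handed in at about 26 s of the 72 s allowed; `hand_in()` gives no verdict, so these are my own checks.

- **First lay-down:** I laid the closed tin flat with its hinge edge up and let go. The lid stayed shut.
- **Emptying:** I took the tin again and turned it over above the bowl. Its own z axis reached about 2.97 rad from vertical, and the lid dropped open.
- **Final lay-down:** I laid the tin back at about (0.429, -0.200), roughly 0.35 m from the bowl, again hinge edge up, and let go. The arm pose put its y axis about 3.12 rad from vertical just before release.

**Last checks:**
- The final pictures show all five balls in the bowl, the tin flat with its lid shut, and the gripper clear with about zero contact force.
- The bowl measures at its starting position to within 1 mm.
- I checked the jar, cup and tile only by eye in the pictures; they look unmoved.

**One disagreement:** on the second grasp the tool stopped about 13 mm from where I had planned. A picture after lifting showed the tin's real pose matched my estimate to about 1–2 pixels, so I carried on. No check failed.

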